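# Clear the scorched pack and dock the good ones

## Task

First take the scorched grey battery pack out of the yellow charging dock and stand it upright in the steel tray, before any other pack is docked. Then stand each of the three white packs upright and squarely in the charging dock of the colour on its top, and leave the two black packs standing where they are.

Things in the scene. Friction and masses are not known exactly. Their poses are not given: they have to be found in the camera images.
- pack_blue_mid (a point): Good battery pack: white plastic block with a blue panel on its top (white border round it) and on its two narrow ends; loose on the table. 56 x 34 mm in plan, 56 mm tall, 165 to 300 g, standing upright on its 56 x 34 mm foot. The point is its centre, 28 mm above its underside; its x axis runs along the 56 mm side, y across the 34 mm side, z up.
- pack_green_mid (a point): Good battery pack: white plastic block with a green panel on its top (white border round it) and on its two narrow ends; loose on the table. 56 x 34 mm in plan, 56 mm tall, 165 to 300 g, standing upright on its 56 x 34 mm foot. The point is its centre, 28 mm above its underside; its x axis runs along the 56 mm side, y across the 34 mm side, z up.
- pack_yellow_mid (a point): Good battery pack: white plastic block with a yellow panel on its top (white border round it) and on its two narrow ends; loose on the table. 56 x 34 mm in plan, 56 mm tall, 165 to 300 g, standing upright on its 56 x 34 mm foot. The point is its centre, 28 mm above its underside; its x axis runs along the 56 mm side, y across the 34 mm side, z up.
- dock_blue: Blue charging dock, fixed to the table: a black plate with a raised blue rim, 84 x 62 mm outside, 76 x 54 mm inside the rim (10 mm of play on every side of a pack). The origin is the centre of its underside, at table height; the inner floor, with two copper contacts, lies 6 mm above it and the rim's top 16 mm above it. x runs along the 84 mm side, y along the 62 mm side. It is empty at the start.
- dock_green: Green charging dock, fixed to the table: a black plate with a raised green rim, 84 x 62 mm outside, 76 x 54 mm inside the rim (10 mm of play on every side of a pack). The origin is the centre of its underside, at table height; the inner floor, with two copper contacts, lies 6 mm above it and the rim's top 16 mm above it. x runs along the 84 mm side, y along the 62 mm side. It is empty at the start.
- dock_yellow: Yellow charging dock, fixed to the table: a black plate with a raised yellow rim, 84 x 62 mm outside, 76 x 54 mm inside the rim (10 mm of play on every side of a pack). The origin is the centre of its underside, at table height; the inner floor, with two copper contacts, lies 6 mm above it and the rim's top 16 mm above it. x runs along the 84 mm side, y along the 62 mm side. At the start the scorched pack stands in it.
- scorched_mid (a point): Scorched battery pack: dull brownish-grey block with brown and black burn marks on its top and no coloured panel; at the start it stands in the yellow dock, roughly in line with it. 56 x 34 mm in plan, 56 mm tall, 165 to 300 g, standing upright on its 56 x 34 mm foot. The point is its centre, 28 mm above its underside; its x axis runs along the 56 mm side, y across the 34 mm side, z up.
- steel_tray: Low open tray of bare steel, fixed to the table, 108 x 88 mm outside, 100 x 80 mm inside, walls 4 mm thick, inner floor 4 mm above the table, rim 18 mm high. The origin is the centre of its underside; x runs along the 108 mm side. Empty at the start.
- black_blue_mid (a point): Black battery pack with a blue panel on its top: of another kind, to be left where it stands on the table. 56 x 34 mm in plan, 56 mm tall, 165 to 300 g, standing upright on its 56 x 34 mm foot. The point is its centre, 28 mm above its underside; its x axis runs along the 56 mm side, y across the 34 mm side, z up.
- black_green_mid (a point): Black battery pack with a green panel on its top: of another kind, to be left where it stands on the table. 56 x 34 mm in plan, 56 mm tall, 165 to 300 g, standing upright on its 56 x 34 mm foot. The point is its centre, 28 mm above its underside; its x axis runs along the 56 mm side, y across the 34 mm side, z up.
There are look-alikes about, which are no part of the job. What is shaped like the part that bears pack_green_mid but pink or purple is not meant.

How it is judged:
By the outcome, as a careful person would: the job done as asked, in the order asked, and still so for the second after the job is handed in, with the robot touching nothing.
It also fails if it takes over 102 s, if anything falls off the work surface, if the arm or the gripper's body presses on something with over 40 N, if the wrist force passes 120 N, or if a joint passes its speed limit or range.

## Robot

A 6-joint arm with a two-finger parallel gripper is mounted at the origin on the work surface. World frame = base frame: x ahead of the robot, y to its left, z up, the work surface at z = 0. Lengths are in m, angles in rad, forces in N, time in s.
With the tool pointing down it reaches from about 0.3 to 0.875 m from the base axis. Payload 4.2 kg.
Tool frame: the origin (TCP) lies at the very end of the fingers, on their centre line; the grasp point (between the pads) lies 19 mm behind it (manip.hold_point_z is the distance from the TCP to the grasp point, in m); z points along the fingers, y is the line along which they close (so a half turn about z gives the same grasp; the last joint's range is limited). The gripper opens to 85 mm and grips with 20 to 120 N. Pads are 22 mm wide; open, the fingers measure 114 mm over their backs; the gripper's body (76 mm by 85 mm) begins 54 mm behind the grasp point. The pads swing forward as they close: fully open they stand 13 mm farther back than shut.
Start: joints at [1.154, 0.32, 1.565, -0, 1.257, -0.02], TCP at [0.222, 0.53, 0.231] pointing down, gripper open.
Joint ranges: [-3.11, 3.11], [-0.84, 2.01], [0.21, 2.61], [-1.34, 4.49], [0.05, 2.63], [-2.56, 2.56]. Speed limits (rad/s): [2.57, 2.57, 3.14, 3.14, 3.14, 3.14].

## Interface

Orientations are given as a unit quaternion [x, y, z, w].
In Python, from cell import manip gives the robot as it stands. The module is installed in compiled form; this text tells all that it offers.
- The arm moves only by the tool apply_moves, never from a script. Its arguments are lists of equal length, an entry for each row: "hand": the opening, from 0 (shut) to 1 (fully open); "delta_pos": the shift along the tool's x, y, z in cm, a list of three; "dr": the turn, a rotation vector about the tool's x, y, z in degrees, a list of three. In form: {"hand": [hand, ...], "delta_pos": [[dx, dy, dz], ...], "dr": [[ax, ay, az], ...]}. A call has 1 to 12 rows; each row is the pose to reach, as a shift and turn from the pose commanded when the call began, along the tool's axes at that moment; what a row does not reach only later rows make up. A row lasts 1/12 s, in which the tool goes at most 41.7 mm and 7.16 degrees, less where a joint would pass 70% of its speed; a pose out of reach is approached as far as the arm can. A call with a gripper value outside its range is refused whole. The fingers move at their own pace and stop on an object; "grip_force" is the grip in N (left out, the last holds). Time passes only in rows, so rows that repeat a pose let the fingers close. It gives the time, the measured TCP pose, the force, the opening and the grip force at its end, in the units of the state.
- manip.sense(): the state, without advancing time (a new reading comes with each control period).
- manip.read_camera(name): name is "scene" or "top" or "wrist"; returns a dict with "image" (384x512x3 uint8, red, green, blue), "intrinsics" (3x3 intrinsics, pixels), "dist" ([k1, k2, p1, p2, k3] as OpenCV has them; the pictures are not rectified), "rvec" (rotation vector, rad) and "tvec" (3), from world to camera coordinates, as OpenCV has them; the wrist camera has in their place "tool_from_camera" (4x4, takes a point from camera to tool coordinates, whose origin is the TCP and whose axes are the flange's). Camera axes: x right, y down, z forward; pixel columns grow to the right and rows downward; lengths in m; the calibration is good to about 2 mm. A picture is of the moment at which its call begins: read the wrist's pose just before it. There is no depth.
- manip.finish_job(): hands the job in; it is judged then, once.
The state is a dict: "time": time; "joints": joint angles; "dq": joint speeds; "effort": joint torques, N m; "tool_pos": TCP position; "tool_rot": TCP orientation; "contact_force": force on the tool from outside, world axes, zero at the start; "torque": the same for the moment, N m; "grip_width": finger opening in m; "gripper_force": force on a finger pad.
Only numpy, scipy, OpenCV 4.12 (cv2) and the standard library are available. Lean on these libraries where they do the work, as an engineer would, in place of code of your own. Each camera call takes 0.05 s, during which the arm holds its last target. There are 200 camera calls.

## Working session

There is one attempt and no reset: what is moved stays moved. The work goes in short steps, Python scripts to look and compute and a tool call to move; the robot and the scene stay as the last step left them, time stands still between calls to the robot, and variables do not carry over. Pictures are saved under pics/ and viewed, at most 14 in all, crops included, and the job is handed in when it is done.

Besides the shell and the picture viewer there is one more tool, called after ">>>" as a command line: name --argument value ..., lists and objects as JSON in quotes. apply_moves: Moves the arm, as the interface text tells. Its arguments: {"type":"object","properties":{"hand":{"type":"array"},"delta_pos":{"type":"array"},"dr":{"type":"array"},"grip_force":{"type":"number"}},"required":["hand","delta_pos","dr"]}

```bash
mkdir -p pics && python3 - <<'E'
from cell import manip
import cv2,pickle
d={}
for n in("top","scene"):
    c=manip.read_camera(n);d[n]=c
    cv2.imwrite(f"pics/{n}0.png",cv2.resize(c["image"][:,:,::-1],(800,600),interpolation=cv2.INTER_CUBIC))
pickle.dump(d,open("c0.pkl","wb"))
s=manip.sense();print(s)
E
```

```text
{'time': 0.1, 'joints': array([ 1.15402162e+00,  3.20217292e-01,  1.56554678e+00, -7.04030194e-06,
        1.25739605e+00, -2.00050289e-02]), 'dq': array([ 0.00030554, -0.00150792, -0.00220594,  0.00067876, -0.0014593 ,
        0.00107638]), 'effort': array([-1.75085365e-04, -4.16410947e+01, -2.34702319e+01, -2.71446191e-05,
        4.95875443e-03,  1.51107849e-05]), 'tool_pos': array([0.22203677, 0.52994334, 0.23057645]), 'tool_rot': array([ 1.97084979e-01,  9.80386096e-01, -7.65840234e-04, -1.66533159e-04]), 'contact_force': array([-1.02989876, -0.0145436 ,  0.30373958]), 'torque': array([-0.02989604, -0.00499989, -0.00274131]), 'gripper_force': 0.0, 'grip_width': 0.08527720738369989}
```

View pics/top0.png

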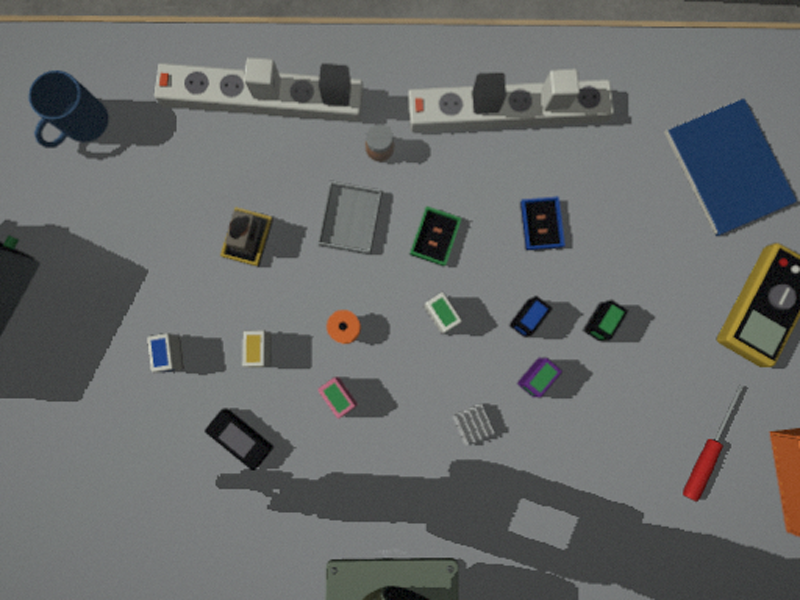

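View pics/scene0.png

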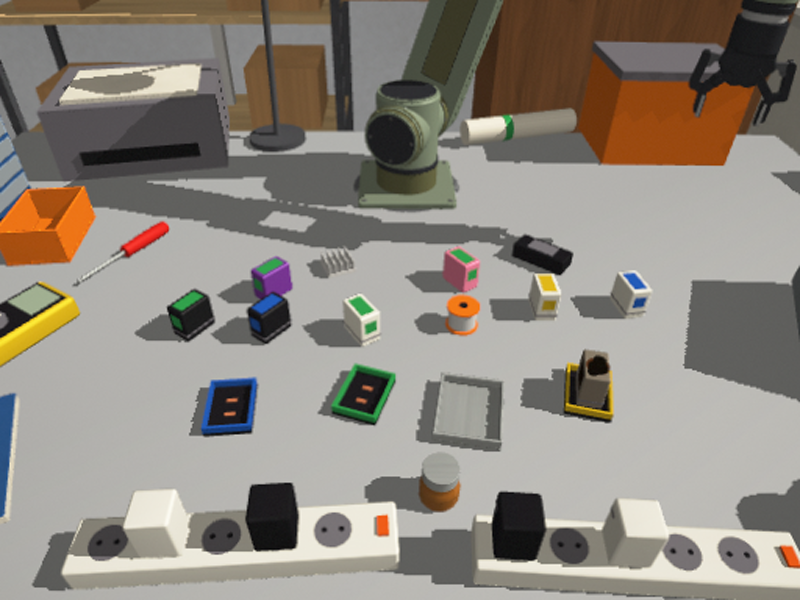

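The top view (800x600) shows:
- **White packs:** blue (160,352), yellow (254,349), green (442,313).
- **Black packs:** blue (531,316), green (606,320).
- **Look-alikes with green panels:** pink (337,397), purple (540,377).
- **Docks:** yellow (247,237) with the scorched pack in it, green (436,236), blue (542,223).
- **Tray:** (351,217).

The white-bodied pack at (442,313) fits pack_green. The pink, purple and black ones don't.

```bash
cat > h.py <<'E'
import numpy as np,cv2
from scipy.spatial.transform import Rotation as R
def campose(c,s=None):
    if "rvec" in c:
        Rm=cv2.Rodrigues(np.array(c["rvec"],float))[0];return Rm.T,-Rm.T@np.ravel(c["tvec"])
    T=np.array(c["tool_from_camera"]);Rt=R.from_quat(s["tool_rot"]).as_matrix()
    return Rt@T[:3,:3],Rt@T[:3,3]+s["tool_pos"]
def cast(c,px,z,s=None):
    Rw,o=campose(c,s)
    u=cv2.undistortPoints(np.array(px,float).reshape(-1,1,2),np.array(c["intrinsics"],float),np.array(c["dist"],float)).reshape(-1,2)
    d=np.c_[u,np.ones(len(u))]@Rw.T
    return o+d*((z-o[2])/d[:,2])[:,None]
def rect(P):
    (x,y),(w,h),a=cv2.minAreaRect((P[:,:2]*1000).astype(np.float32))
    if w<h:w,h,a=h,w,a+90
    a=(a+90)%180-90
    return np.round([x/1000,y/1000],4),round(a,1),(round(w,1),round(h,1))   # centre, long-axis yaw deg, size mm
def blobs(c,mask,z,s=None,amin=40,half=0.5):
    out=[]
    for k in cv2.findContours(mask.astype(np.uint8),cv2.RETR_EXTERNAL,cv2.CHAIN_APPROX_NONE)[0]:
        if cv2.contourArea(k)<amin:continue
        P=cast(c,k.reshape(-1,2),z,s);out.append((k.reshape(-1,2).mean(0).round(0),)+rect(P))
    return out
def hsv(c):return cv2.cvtColor(c["image"],cv2.COLOR_RGB2HSV)
RNG={"blue":((105,130,50),(125,255,255)),"green":((55,110,40),(85,255,255)),"yellow":((18,110,60),(32,255,255))}
E
python3 - <<'E'
import pickle;from h import *
c=pickle.load(open("c0.pkl","rb"))["top"];H=hsv(c)
print(campose(c)[1])
for n,(a,b) in RNG.items():
    m=cv2.inRange(H,a,b);m[:105]=0;m[300:]=0;m[:,425:]=0
    for z in(.056,.016):
        for r in blobs(c,m,z,amin=30):print(n,z,r)
m=cv2.inRange(H,(0,0,105),(180,60,255))
sc=c["image"][130:175,135:180];print(H[145:152,150:158].reshape(-1,3)[::9])
g=cv2.cvtColor(c["image"],cv2.COLOR_RGB2BGR)
a=cv2.resize(g[105:185,130:260],(800,492),interpolation=cv2.INTER_CUBIC);cv2.imwrite("pics/crop1.png",a)
E
```

```text
[0.39768604 0.00194179 0.9794365 ]
blue 0.056 (array([102., 225.]), array([0.4241, 0.3535]), 9.5, (39.4, 20.2))
blue 0.056 (array([341., 201.]), array([ 0.4809, -0.2239]), -38.2, (44.8, 24.6))
blue 0.056 (array([347., 143.]), array([ 0.6274, -0.2421]), 5.0, (80.9, 61.8))
blue 0.016 (array([102., 225.]), array([0.4252, 0.3687]), 9.5, (41.1, 21.0))
blue 0.016 (array([341., 201.]), array([ 0.4845, -0.2336]), -38.2, (46.8, 25.7))
blue 0.016 (array([347., 143.]), array([ 0.6373, -0.2527]), 5.0, (84.4, 64.5))
green 0.056 (array([215., 254.]), array([0.3549, 0.0826]), 36.0, (37.9, 18.6))
green 0.056 (array([347., 241.]), array([ 0.384 , -0.2356]), -42.1, (38.9, 20.4))
green 0.056 (array([391., 204.]), array([ 0.4738, -0.3453]), -33.2, (44.6, 24.5))
green 0.056 (array([284., 199.]), array([ 0.486 , -0.0829]), 33.2, (39.7, 18.4))
green 0.056 (array([  6., 155.]), array([0.5955, 0.5908]), -22.3, (16.1, 15.6))
green 0.056 (array([278., 151.]), array([ 0.6063, -0.0716]), -18.7, (81.3, 58.4))
green 0.016 (array([215., 254.]), array([0.353 , 0.0861]), 36.0, (39.6, 19.4))
green 0.016 (array([347., 241.]), array([ 0.3834, -0.2459]), -42.1, (40.6, 21.3))
green 0.016 (array([391., 204.]), array([ 0.477 , -0.3603]), -33.2, (46.6, 25.6))
green 0.016 (array([284., 199.]), array([ 0.4898, -0.0866]), 33.2, (41.4, 19.2))
green 0.016 (array([  6., 155.]), array([0.604 , 0.6163]), -22.3, (16.8, 16.3))
green 0.016 (array([278., 151.]), array([ 0.6153, -0.0748]), -18.7, (84.9, 61.0))
yellow 0.056 (array([162., 223.]), array([0.4296, 0.2099]), 1.4, (38.5, 19.1))
yellow 0.056 (array([160., 152.]), array([0.6056, 0.2264]), -15.0, (80.7, 60.4))
yellow 0.016 (array([162., 223.]), array([0.431 , 0.2189]), 1.4, (40.2, 19.9))
yellow 0.016 (array([160., 152.]), array([0.6146, 0.2361]), -15.0, (84.2, 63.0))
[[  0   0  34]
 [ 75  15  34]
 [ 20  26  30]
 [ 15  18  29]
 [ 14 108  45]
 [ 12  89  72]
 [ 21  43  94]]
```

View pics/crop1.png

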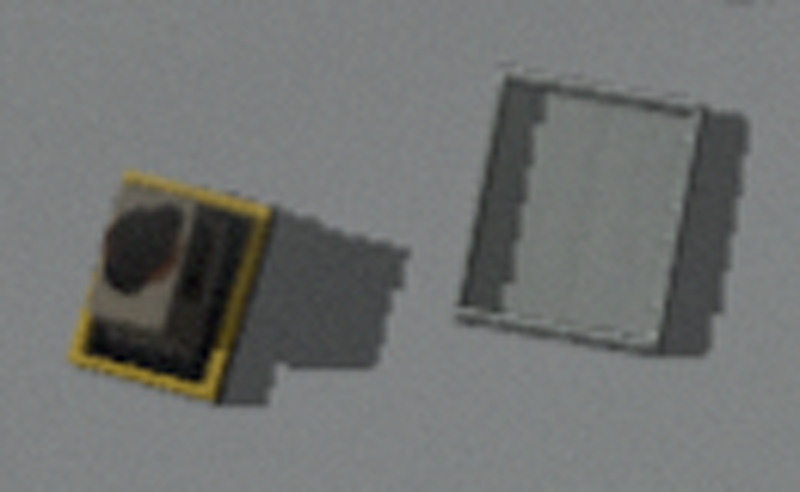

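All sizes fit: docks come out at 84 x 62 mm and panels at about 39 x 19 mm. The crop shows the scorched pack's top at about (143,262), at the left side of the yellow dock, and the tray corners at (508,75), (703,105), (655,352) and (460,318). Next I'll cast those and plan the first move.

```bash
cat >> h.py <<'E'
def plan(s,x,y,z,yaw):
    "shift in tool axes (cm) and turn about tool z (deg) to bring tool y axis to yaw (deg)"
    Rt=R.from_quat(s["tool_rot"]);d=Rt.inv().apply(np.array([x,y,z])-s["tool_pos"])*100
    ty=Rt.apply([0,1,0]);cur=np.degrees(np.arctan2(ty[1],ty[0]))
    return d.round(2),round(-((yaw-cur+180)%360-180),1),"tilt",np.degrees(Rt.apply([0,0,1])[:2]).round(2)
E
python3 - <<'E'
import pickle;from h import *;from cell import manip
c=pickle.load(open("c0.pkl","rb"))["top"]
f=lambda q:np.array(q)/6.154+[129.6,104.6]
print("tray",rect(cast(c,f([(508,75),(703,105),(655,352),(460,318)]),.018)))
print("sc",rect(cast(c,f([(110,190),(197,205),(165,332),(92,315)]),.062)))
w=manip.read_camera("wrist");print(np.round(w["tool_from_camera"],3),np.round(w["intrinsics"],0))
print(plan(manip.sense(),.53,.22,.23,75))
E
```

```text
tray (array([0.6459, 0.0649]), -10.2, (107.7, 82.9))
sc (array([0.6147, 0.2376]), -12.3, (52.5, 35.1))
[[ 0.001 -0.945 -0.326  0.084]
 [ 1.     0.001  0.001 -0.001]
 [-0.    -0.326  0.945 -0.144]
 [ 0.     0.     0.     1.   ]] [[333.   0. 257.]
 [  0. 333. 193.]
 [  0.   0.   1.]]
(array([-40.38, -16.69,   0.09]), np.float64(-7.7), 'tilt', array([-0.03, -0.07]))
```

```bash
python3 - <<'E'
from h import *;from cell import manip
print(plan(manip.sense(),.612,.225,.2,76))
E
```

```text
(array([-47.75, -13.06,   3.08]), np.float64(-8.7), 'tilt', array([-0.03, -0.07]))
```

>>> apply_moves --hand '[1, 1, 1, 1, 1, 1, 1, 1, 1, 0.9, 0.8, 0.75]' --delta_pos '[[-2, -0.5, 0], [-5.5, -1.5, 0.3], [-9.5, -2.6, 0.6], [-13.4, -3.7, 0.9], [-17.3, -4.8, 1.1], [-21.2, -5.8, 1.4], [-25.1, -6.9, 1.6], [-29, -8, 1.9], [-33, -9, 2.1], [-37, -10, 2.4], [-40.5, -11, 2.6], [-43.5, -12, 2.8]]' --dr '[[0, 0, 0], [0, 0, -1], [0, 0, -2], [0, 0, -3], [0, 0, -4], [0, 0, -5], [0, 0, -6], [0, 0, -7], [0, 0, -8], [0, 0, -8.7], [0, 0, -8.7], [0, 0, -8.7]]'

```text
time: 1.15
tool_pos: [0.5788, 0.2496, 0.2026]
tool_rot: [0.123, 0.992, -0.0, -0.0]
contact_force: [0.5, 1.2, 0.6]
grip_width: 0.0641
gripper_force: 0.0
```

>>> apply_moves --hand '[0.75, 0.75, 0.75, 0.75]' --delta_pos '[[-2, -1.2, 0.2], [-3.8, -1.6, 0.3], [-4.4, -1.7, 0.3], [-4.4, -1.7, 0.3]]' --dr '[[0, 0, 0], [0, 0, 0], [0, 0, 0], [0, 0, 0]]'

```text
time: 1.48
tool_pos: [0.6164, 0.2236, 0.1995]
tool_rot: [0.123, 0.992, -0.0, -0.0]
contact_force: [0.4, -0.4, 0.4]
grip_width: 0.0644
gripper_force: 0.0
```

```bash
cat > look.py <<'E'
import sys,pickle;from h import *;from cell import manip
def look(n):
    s=manip.sense();c=manip.read_camera("wrist");pickle.dump((s,c),open(n+".pkl","wb"))
    cv2.imwrite(f"pics/{n}.png",cv2.resize(c["image"][:,:,::-1],(800,600),interpolation=cv2.INTER_CUBIC));return s,c
if __name__=="__main__":
    s,c=look(sys.argv[1]);print(s["time"],s["tool_pos"],s["grip_width"])
E
python3 look.py w1
```

```text
1.4833 [0.61643737 0.2236448  0.19953951] 0.06439059358527155
```

View pics/w1.png

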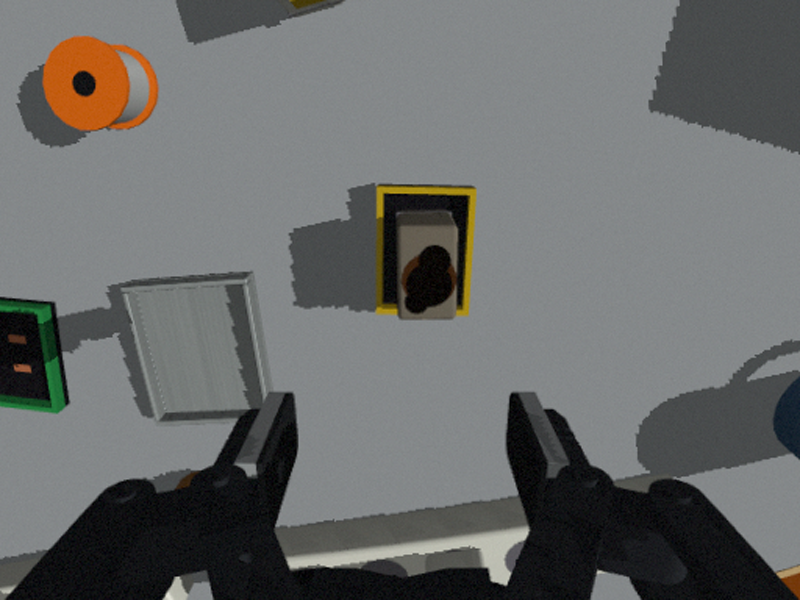

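The wrist view shows the scorched pack's top from (397,224) to (457,319) inside the yellow dock (377–475, 186–316). The tray's outer rim corners are near (122,288), (252,272) and (158,424).

```bash
python3 - <<'E'
import pickle;from h import *
s,c=pickle.load(open("w1.pkl","rb"));k=lambda q:np.array(q)*.64-.18
print("sc",rect(cast(c,k([(397,224),(457,224),(456,319),(398,319)]),.062,s)))
m=cv2.inRange(hsv(c),*RNG["yellow"]);m[:80]=0
for r in blobs(c,m,.016,s):print(r)
P=cast(c,k([(122,288),(252,272),(158,424)]),.018,s)[:,:2]
print("tray",(P[1]+P[2])/2,np.linalg.norm(P[1]-P[0]),np.linalg.norm(P[2]-P[0]),np.degrees(np.arctan2(*(P[0]-P[2])[::-1])))
ctr=rect(cast(c,k([(397,224),(457,224),(456,319),(398,319)]),.062,s))
print(plan(s,*ctr[0],.03,ctr[1]+90))
E
```

```text
sc (array([0.6155, 0.2376]), -13.6, (55.6, 33.6))
(array([271., 154.]), array([0.6145, 0.2379]), -15.3, (84.8, 62.4))
tray [0.64594245 0.07174803] 0.09131862448345647 0.1058109962604229 170.30910121668592
(array([ 0.42,  1.33, 16.95]), np.float64(-0.5), 'tilt', array([-0.04, -0.  ]))
```

>>> apply_moves --hand '[0.75, 0.75, 0.75, 0.75, 0.75, 0.75, 0.75, 0.75, 0.75]' --delta_pos '[[0.4, 1.3, 2], [0.4, 1.3, 4.5], [0.4, 1.3, 7], [0.4, 1.3, 9.5], [0.4, 1.3, 12], [0.4, 1.3, 14], [0.4, 1.3, 16], [0.4, 1.3, 16.9], [0.4, 1.3, 16.9]]' --dr '[[0, 0, -0.5], [0, 0, -0.5], [0, 0, -0.5], [0, 0, -0.5], [0, 0, -0.5], [0, 0, -0.5], [0, 0, -0.5], [0, 0, -0.5], [0, 0, -0.5]]' --grip_force 40

```text
time: 2.28
tool_pos: [0.6124, 0.2385, 0.0292]
tool_rot: [0.117, 0.993, -0.001, -0.002]
contact_force: [-0.2, 0.4, -0.4]
grip_width: 0.0641
gripper_force: 0.0
```

>>> apply_moves --hand '[0.1, 0.1, 0.1, 0.1, 0.1, 0.1, 0.1, 0.1]' --delta_pos '[[0, 0, 0], [0, 0, 0], [0, 0, 0], [0, 0, 0], [0, 0, 0], [0, 0, 0], [0, 0, 0], [0, 0, 0]]' --dr '[[0, 0, 0], [0, 0, 0], [0, 0, 0], [0, 0, 0], [0, 0, 0], [0, 0, 0], [0, 0, 0], [0, 0, 0]]'

```text
time: 2.95
tool_pos: [0.6159, 0.2386, 0.0332]
tool_rot: [0.118, 0.993, 0.001, 0.001]
contact_force: [-0.9, 0.8, 8.2]
grip_width: 0.033
gripper_force: 41.6
```

```bash
python3 - <<'E'
from h import *;from cell import manip
s=manip.sense();print(s["grip_width"],s["gripper_force"],s["contact_force"],s["tool_pos"])
print(plan(s,.646,.069,.029,79.9))
E
```

```text
0.033048944144302386 41.59111976623535 [-0.87147276  0.79042864  8.22223446] [0.6158854 0.2385579 0.0332061]
(array([ -6.9 , -15.78,   0.4 ]), np.float64(-3.4), 'tilt', array([0.17, 0.09]))
```

>>> apply_moves --hand '[0.1, 0.1, 0.1, 0.1, 0.1, 0.1, 0.1, 0.1, 0.1, 0.1, 0.1, 0.1]' --delta_pos '[[0, 0, -0.7], [0, 0, -2], [0, 0, -4], [0, 0, -6], [-1, -2, -6], [-2, -4.5, -6], [-3.2, -7.2, -6], [-4.4, -10, -6], [-5.5, -12.7, -6], [-6.4, -14.7, -6], [-6.9, -15.7, -6], [-6.9, -15.7, -6]]' --dr '[[0, 0, 0], [0, 0, 0], [0, 0, 0], [0, 0, 0], [0, 0, -1], [0, 0, -2], [0, 0, -3], [0, 0, -3.4], [0, 0, -3.4], [0, 0, -3.4], [0, 0, -3.4], [0, 0, -3.4]]'

```text
time: 3.95
tool_pos: [0.6455, 0.0669, 0.0913]
tool_rot: [0.09, 0.996, -0.0, -0.0]
contact_force: [1.0, 0.8, -1.2]
grip_width: 0.0334
gripper_force: 40.8
```

```bash
python3 - <<'E'
from h import *;from cell import manip
s=manip.sense();print(s["grip_width"],s["gripper_force"],s["contact_force"],s["tool_pos"])
print(plan(s,.646,.069,.031,79.9))
E
```

```text
0.03343393902857196 40.768150091171265 [ 1.0398414   0.81062139 -1.16539446] [0.64549545 0.06688574 0.09127993]
(array([-0.01,  0.22,  6.03]), np.float64(-0.2), 'tilt', array([-0.01, -0.02]))
```

>>> apply_moves --hand '[0.1, 0.1, 0.1, 0.1, 0.1, 0.1, 0.1, 0.1]' --delta_pos '[[0, 0.2, 1.5], [0, 0.2, 3], [0, 0.2, 4.3], [0, 0.2, 5.2], [0, 0.2, 5.7], [0, 0.2, 6], [0, 0.2, 6], [0, 0.2, 6]]' --dr '[[0, 0, 0], [0, 0, 0], [0, 0, 0], [0, 0, 0], [0, 0, 0], [0, 0, 0], [0, 0, 0], [0, 0, 0]]'

```text
time: 4.62
tool_pos: [0.6461, 0.0717, 0.0319]
tool_rot: [0.088, 0.996, 0.0, 0.001]
contact_force: [0.1, -0.6, -1.3]
grip_width: 0.0332
gripper_force: 40.6
```

>>> apply_moves --hand '[0.75, 0.75, 0.75, 0.75, 0.75]' --delta_pos '[[0, 0, 0], [0, 0, 0], [0, 0, 0], [0, 0, 0], [0, 0, 0]]' --dr '[[0, 0, 0], [0, 0, 0], [0, 0, 0], [0, 0, 0], [0, 0, 0]]'

```text
time: 5.03
tool_pos: [0.6457, 0.0711, 0.0315]
tool_rot: [0.088, 0.996, 0.0, 0.0]
contact_force: [-0.5, -0.1, -0.2]
grip_width: 0.0642
gripper_force: 0.0
```

>>> apply_moves --hand '[0.75, 0.75, 0.75, 0.75, 0.75, 0.75]' --delta_pos '[[0, 0, -1], [0, 0, -3], [0, 0, -6], [0, 0, -10], [0, 0, -13], [0, 0, -13]]' --dr '[[0, 0, 0], [0, 0, 0], [0, 0, 0], [0, 0, 0], [0, 0, 0], [0, 0, 0]]'

```text
time: 5.53
tool_pos: [0.6496, 0.0715, 0.17]
tool_rot: [0.088, 0.996, 0.001, 0.007]
contact_force: [0.6, -0.2, 0.1]
grip_width: 0.0638
gripper_force: 0.0
```

```bash
python3 look.py w2; python3 - <<'E'
from h import *;from cell import manip
s=manip.sense();print(plan(s,.431,.210,.16,91.4))
E
```

```text
5.5333 [0.64960986 0.07148627 0.17001164] 0.06384130272761612
(array([23.81,  9.83,  0.46]), np.float64(-11.5), 'tilt', array([0.56, 0.06]))
```

View pics/w2.png

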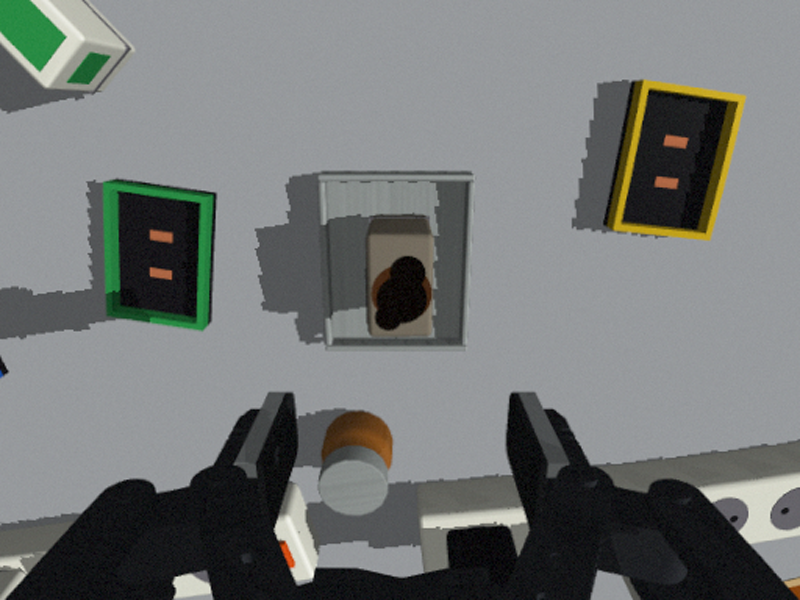

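The picture shows the scorched pack standing in the tray at (400,275), and the yellow dock empty at (676,160). Next is the yellow pack.

>>> apply_moves --hand '[0.75, 0.75, 0.75, 0.75, 0.75, 0.75, 0.75, 0.75, 0.75, 0.75, 0.75]' --delta_pos '[[1.5, 0.6, 0], [4.5, 1.8, 0], [8, 3.3, 0], [11.5, 4.7, 0], [15, 6.2, 0], [18.2, 7.6, 0], [21, 8.7, 0], [23, 9.5, 0], [23.6, 9.8, 0], [23.8, 9.8, 0], [23.8, 9.8, 0]]' --dr '[[0, 0, -1], [0, 0, -3], [0, 0, -5], [0, 0, -7], [0, 0, -9], [0, 0, -11], [0, 0, -11.4], [0, 0, -11.4], [0, 0, -11.4], [0, 0, -11.4], [0, 0, -11.4]]'

```text
time: 6.5
tool_pos: [0.4286, 0.2094, 0.1611]
tool_rot: [-0.011, 1.0, -0.0, -0.0]
contact_force: [-0.0, 0.2, 0.7]
grip_width: 0.0641
gripper_force: 0.0
```

```bash
python3 look.py w3; python3 - <<'E'
import pickle;from h import *
s,c=pickle.load(open("w2.pkl","rb"))
for n in("yellow","green"):
    for r in blobs(c,cv2.inRange(hsv(c),*RNG[n]),.016,s,300):print(n,r)
s,c=pickle.load(open("w3.pkl","rb"))
for r in blobs(c,cv2.inRange(hsv(c),*RNG["yellow"]),.056,s,200):print(r,plan(s,*r[1],.026,r[2]+90))
E
```

```text
6.5 [0.42857372 0.20936685 0.16109829] 0.0640814883303756
yellow (array([432., 102.]), array([0.6148, 0.2364]), -15.1, (84.8, 66.4))
green (array([101., 162.]), array([ 0.6163, -0.0722]), -19.2, (86.3, 66.1))
green (array([17., 19.]), array([ 0.4762, -0.1078]), 32.9, (41.9, 24.6))
(array([279., 334.]), array([0.5753, 0.2336]), -15.2, (78.7, 55.3)) (array([-14.72,   2.09,  13.51]), np.float64(16.5), 'tilt', array([-0.  , -0.02]))
(array([261., 193.]), array([0.4306, 0.2114]), 0.8, (41.9, 21.9)) (array([-0.21,  0.2 , 13.51]), np.float64(0.5), 'tilt', array([-0.  , -0.02]))
```

>>> apply_moves --hand '[0.75, 0.75, 0.75, 0.75, 0.75, 0.75, 0.75, 0.75]' --delta_pos '[[-0.2, 0.2, 2], [-0.2, 0.2, 5], [-0.2, 0.2, 8], [-0.2, 0.2, 10.5], [-0.2, 0.2, 12.3], [-0.2, 0.2, 13.3], [-0.2, 0.2, 13.3], [-0.2, 0.2, 13.3]]' --dr '[[0, 0, 0.5], [0, 0, 0.5], [0, 0, 0.5], [0, 0, 0.5], [0, 0, 0.5], [0, 0, 0.5], [0, 0, 0.5], [0, 0, 0.5]]'

```text
time: 7.22
tool_pos: [0.4313, 0.211, 0.0278]
tool_rot: [-0.006, 1.0, -0.0, -0.0]
contact_force: [0.5, 0.3, 0.5]
grip_width: 0.064
gripper_force: 0.0
```

>>> apply_moves --hand '[0.1, 0.1, 0.1, 0.1, 0.1, 0.1, 0.1]' --delta_pos '[[0, 0, 0], [0, 0, 0], [0, 0, 0], [0, 0, 0], [0, 0, 0], [0, 0, 0], [0, 0, 0]]' --dr '[[0, 0, 0], [0, 0, 0], [0, 0, 0], [0, 0, 0], [0, 0, 0], [0, 0, 0], [0, 0, 0]]'

```text
time: 7.8
tool_pos: [0.4315, 0.2118, 0.0293]
tool_rot: [-0.007, 1.0, 0.0, 0.001]
contact_force: [1.2, -1.6, 7.0]
grip_width: 0.0338
gripper_force: 40.6
```

```bash
python3 - <<'E'
from h import *;from cell import manip
s=manip.sense();print(s["grip_width"],s["gripper_force"],s["contact_force"],s["tool_pos"])
print(plan(s,.6147,.2368,.1,74.8))
E
```

```text
0.03376921254148559 40.56154489517212 [ 1.15219812 -1.55945618  7.04013543] [0.43151518 0.21182382 0.02934798]
(array([-18.37,   2.25,  -7.01]), np.float64(16.0), 'tilt', array([0.15, 0.05]))
```

>>> apply_moves --hand '[0.1, 0.1, 0.1, 0.1, 0.1, 0.1, 0.1, 0.1, 0.1, 0.1, 0.1, 0.1]' --delta_pos '[[0, 0, -0.8], [0, 0, -2.5], [0, 0, -5], [-1, 0.1, -7], [-3, 0.4, -7], [-6, 0.7, -7], [-9, 1.1, -7], [-12, 1.5, -7], [-15, 1.8, -7], [-17.4, 2.1, -7], [-18.4, 2.2, -7], [-18.4, 2.2, -7]]' --dr '[[0, 0, 0], [0, 0, 0], [0, 0, 1], [0, 0, 3], [0, 0, 6], [0, 0, 9], [0, 0, 12], [0, 0, 14], [0, 0, 16], [0, 0, 16], [0, 0, 16], [0, 0, 16]]'

```text
time: 8.8
tool_pos: [0.616, 0.2362, 0.0977]
tool_rot: [0.133, 0.991, 0.0, 0.0]
contact_force: [0.0, 0.2, -2.4]
grip_width: 0.0332
gripper_force: 40.5
```

```bash
python3 - <<'E'
from h import *;from cell import manip
s=manip.sense();print(s["grip_width"],s["gripper_force"],s["contact_force"],s["tool_pos"])
print(plan(s,.6147,.2368,.0353,74.8))
E
```

```text
0.03320136066034198 40.460418462753296 [ 0.02961199  0.24678939 -2.42159004] [0.61600302 0.23616892 0.09767622]
(array([0.15, 0.02, 6.24]), np.float64(-0.1), 'tilt', array([0.03, 0.02]))
```

>>> apply_moves --hand '[0.1, 0.1, 0.1, 0.1, 0.1, 0.1, 0.1, 0.1]' --delta_pos '[[0.1, 0, 1.5], [0.1, 0, 3.2], [0.1, 0, 4.6], [0.1, 0, 5.5], [0.1, 0, 6], [0.1, 0, 6.2], [0.1, 0, 6.2], [0.1, 0, 6.2]]' --dr '[[0, 0, 0], [0, 0, 0], [0, 0, 0], [0, 0, 0], [0, 0, 0], [0, 0, 0], [0, 0, 0], [0, 0, 0]]'

```text
time: 9.47
tool_pos: [0.6135, 0.2365, 0.0371]
tool_rot: [0.133, 0.991, 0.0, 0.001]
contact_force: [-0.7, 0.5, -3.0]
grip_width: 0.0338
gripper_force: 40.5
```

>>> apply_moves --hand '[0.75, 0.75, 0.75, 0.75, 0.75]' --delta_pos '[[0, 0, 0], [0, 0, 0], [0, 0, 0], [0, 0, 0], [0, 0, 0]]' --dr '[[0, 0, 0], [0, 0, 0], [0, 0, 0], [0, 0, 0], [0, 0, 0]]'

```text
time: 9.88
tool_pos: [0.6134, 0.2363, 0.0367]
tool_rot: [0.133, 0.991, 0.0, 0.0]
contact_force: [-0.7, -0.1, -0.7]
grip_width: 0.0641
gripper_force: 0.0
```

>>> apply_moves --hand '[0.75, 0.75, 0.75, 0.75, 0.75, 0.75, 0.75]' --delta_pos '[[0, 0, -1], [0, 0, -3], [0, 0, -6], [0, 0, -10], [0, 0, -13], [0, 0, -13], [0, 0, -13]]' --dr '[[0, 0, 0], [0, 0, 0], [0, 0, 0], [0, 0, 0], [0, 0, 0], [0, 0, 0], [0, 0, 0]]'

```text
time: 10.47
tool_pos: [0.6144, 0.2367, 0.1696]
tool_rot: [0.133, 0.991, 0.001, 0.003]
contact_force: [0.1, -0.7, 0.2]
grip_width: 0.064
gripper_force: 0.0
```

```bash
python3 look.py w4; python3 - <<'E'
import pickle;from h import *
s,c=pickle.load(open("w4.pkl","rb"))
m=cv2.inRange(hsv(c),*RNG["yellow"])
for z in(.062,.016):
    for r in blobs(c,m,z,s,200):print(z,r)
print(plan(s,.4245,.3545,.16,99.5))
E
```

```text
10.4667 [0.61438943 0.23667652 0.16960522] 0.0640386674615937
0.062 (array([256., 187.]), array([0.6128, 0.2357]), -15.2, (41.8, 21.9))
0.062 (array([259., 165.]), array([0.6024, 0.2405]), -15.2, (71.7, 52.8))
0.016 (array([256., 187.]), array([0.6276, 0.2317]), -15.2, (49.5, 26.0))
0.016 (array([259., 165.]), array([0.6152, 0.2375]), -15.2, (84.8, 62.5))
(array([21.42,  6.38,  0.88]), np.float64(-24.7), 'tilt', array([0.32, 0.12]))
```

View pics/w4.png

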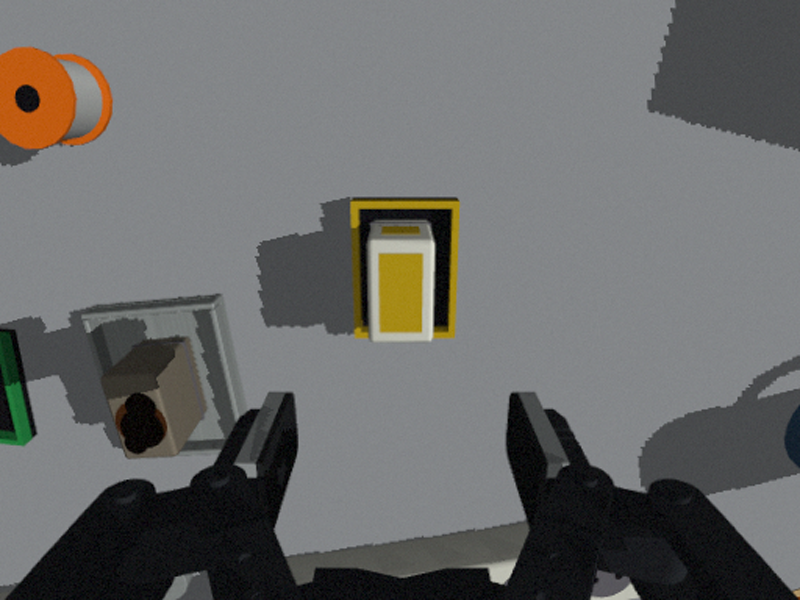

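The yellow pack stands squarely in its dock at (400,293), within about 3 mm of centre and in line with it. Next is the blue pack.

>>> apply_moves --hand '[0.75, 0.75, 0.75, 0.75, 0.75, 0.75, 0.75, 0.75, 0.75, 0.75]' --delta_pos '[[1.5, 0.4, 0], [4.5, 1.3, 0.1], [8, 2.4, 0.3], [11.5, 3.4, 0.5], [15, 4.5, 0.7], [18, 5.4, 0.8], [20.2, 6, 0.8], [21.3, 6.3, 0.8], [21.3, 6.3, 0.8], [21.3, 6.3, 0.8]]' --dr '[[0, 0, -2], [0, 0, -6], [0, 0, -10], [0, 0, -14], [0, 0, -18], [0, 0, -22], [0, 0, -24.7], [0, 0, -24.7], [0, 0, -24.7], [0, 0, -24.7]]'

```text
time: 11.35
tool_pos: [0.4244, 0.3528, 0.1577]
tool_rot: [-0.082, 0.997, -0.001, -0.0]
contact_force: [0.4, 0.1, 0.2]
grip_width: 0.064
gripper_force: 0.0
```

```bash
python3 look.py w5; python3 - <<'E'
import pickle;from h import *
s,c=pickle.load(open("w5.pkl","rb"))
for r in blobs(c,cv2.inRange(hsv(c),*RNG["blue"]),.056,s,200):print(r,plan(s,*r[1],.026,r[2]+90))
E
```

```text
11.35 [0.42437646 0.35275407 0.15767349] 0.06401815121150836
(array([260., 193.]), array([0.4247, 0.3544]), 9.0, (41.5, 20.9)) (array([-0.07,  0.17, 13.17]), np.float64(0.5), 'tilt', array([-0.02, -0.06]))
```

>>> apply_moves --hand '[0.75, 0.75, 0.75, 0.75, 0.75, 0.75, 0.75, 0.75]' --delta_pos '[[0, 0.2, 2], [0, 0.2, 5], [0, 0.2, 8], [0, 0.2, 10.5], [0, 0.2, 12.3], [0, 0.2, 13], [0, 0.2, 13], [0, 0.2, 13]]' --dr '[[0, 0, 0.5], [0, 0, 0.5], [0, 0, 0.5], [0, 0, 0.5], [0, 0, 0.5], [0, 0, 0.5], [0, 0, 0.5], [0, 0, 0.5]]'

```text
time: 12.07
tool_pos: [0.4251, 0.3548, 0.0286]
tool_rot: [-0.077, 0.997, 0.0, 0.0]
contact_force: [-0.3, 0.5, 0.2]
grip_width: 0.0645
gripper_force: 0.0
```

>>> apply_moves --hand '[0.1, 0.1, 0.1, 0.1, 0.1, 0.1, 0.1]' --delta_pos '[[0, 0, 0], [0, 0, 0], [0, 0, 0], [0, 0, 0], [0, 0, 0], [0, 0, 0], [0, 0, 0]]' --dr '[[0, 0, 0], [0, 0, 0], [0, 0, 0], [0, 0, 0], [0, 0, 0], [0, 0, 0], [0, 0, 0]]'

```text
time: 12.65
tool_pos: [0.4248, 0.3555, 0.0298]
tool_rot: [-0.078, 0.997, 0.001, 0.001]
contact_force: [0.8, -2.4, 5.6]
grip_width: 0.0333
gripper_force: 41.1
```

```bash
python3 - <<'E'
from h import *;from cell import manip
s=manip.sense();print(s["grip_width"],s["gripper_force"],s["contact_force"],s["tool_pos"])
print(plan(s,.637,-.2525,.15,95))
E
```

```text
0.033250153981403165 41.10155403614044 [ 0.82258431 -2.43675164  5.56251321] [0.42479355 0.35546864 0.02975066]
(array([-11.5 , -63.35, -12.06]), np.float64(4.0), 'tilt', array([0.14, 0.09]))
```

>>> apply_moves --hand '[0.1, 0.1, 0.1, 0.1, 0.1, 0.1, 0.1, 0.1, 0.1, 0.1, 0.1, 0.1]' --delta_pos '[[0, 0, -0.8], [0, 0, -3], [0, 0, -6], [0, -0.5, -9], [-0.3, -2, -11], [-0.8, -4.5, -12], [-1.4, -7.7, -12], [-2, -11, -12], [-2.6, -14.5, -12], [-3.3, -18, -12], [-3.9, -21.5, -12], [-4.5, -25, -12]]' --dr '[[0, 0, 0], [0, 0, 0], [0, 0, 0], [0, 0, 0], [0, 0, 0.5], [0, 0, 1], [0, 0, 1.5], [0, 0, 2], [0, 0, 2.5], [0, 0, 3], [0, 0, 3.5], [0, 0, 4]]'

```text
time: 13.65
tool_pos: [0.5069, 0.1135, 0.1484]
tool_rot: [-0.043, 0.999, 0.0, -0.0]
contact_force: [-0.5, -0.0, -3.1]
grip_width: 0.0331
gripper_force: 40.6
```

```bash
python3 - <<'E'
from h import *;from cell import manip
s=manip.sense();print(s["grip_width"],s["tool_pos"],plan(s,.637,-.2525,.13,95))
E
```

```text
0.03307354028780794 [0.50692682 0.11351205 0.14838012] (array([ -9.8 , -37.59,   1.82]), np.float64(-0.0), 'tilt', array([-0.05,  0.01]))
```

>>> apply_moves --hand '[0.1, 0.1, 0.1, 0.1, 0.1, 0.1, 0.1, 0.1, 0.1, 0.1, 0.1, 0.1]' --delta_pos '[[-0.9, -3.5, 0], [-1.8, -7, 0], [-2.7, -10.5, 0], [-3.6, -14, 0], [-4.5, -17.5, 0], [-5.4, -21, 0], [-6.3, -24.5, 0], [-7.2, -28, 0], [-8.1, -31.3, 0.4], [-8.9, -34.2, 0.8], [-9.5, -36.2, 1.3], [-9.7, -36.8, 1.8]]' --dr '[[0, 0, 0], [0, 0, 0], [0, 0, 0], [0, 0, 0], [0, 0, 0], [0, 0, 0], [0, 0, 0], [0, 0, 0], [0, 0, 0], [0, 0, 0], [0, 0, 0], [0, 0, 0]]'

```text
time: 14.65
tool_pos: [0.6363, -0.2465, 0.1295]
tool_rot: [-0.042, 0.999, -0.001, 0.0]
contact_force: [0.6, 0.4, -3.5]
grip_width: 0.0331
gripper_force: 40.5
```

>>> apply_moves --hand '[0.1, 0.1, 0.1]' --delta_pos '[[0, 0, 0], [0, 0, 0], [0, 0, 0]]' --dr '[[0, 0, 0], [0, 0, 0], [0, 0, 0]]'

```text
time: 14.9
tool_pos: [0.6353, -0.2416, 0.1303]
tool_rot: [-0.044, 0.999, 0.001, -0.0]
contact_force: [-0.2, 0.1, -2.5]
grip_width: 0.0336
gripper_force: 40.5
```

```bash
python3 look.py w6; python3 - <<'E'
import pickle;from h import *
s,c=pickle.load(open("w6.pkl","rb"))
for r in blobs(c,cv2.inRange(hsv(c),*RNG["blue"]),.016,s,200):print(r)
print(s["joints"],plan(s,.637,-.2525,.0355,95))
E
```

```text
14.9 [ 0.63529462 -0.2416138   0.13034557] 0.03364141867549571
(array([  6., 311.]), array([ 0.7901, -0.4811]), -13.3, (47.2, 22.5))
(array([257., 289.]), array([ 0.737 , -0.2334]), 5.4, (92.0, 48.4))
(array([256., 210.]), array([ 0.6549, -0.2416]), -84.9, (38.7, 14.4))
(array([237., 168.]), array([ 0.6377, -0.2531]), 5.1, (84.4, 62.4))
[-3.80677155e-01  5.52768739e-01  1.44417672e+00  7.78502737e-04
  1.14597658e+00 -2.03942597e+00] (array([-0.08, -1.11,  9.48]), np.float64(0.0), 'tilt', array([-0.06,  0.07]))
```

View pics/w6.png

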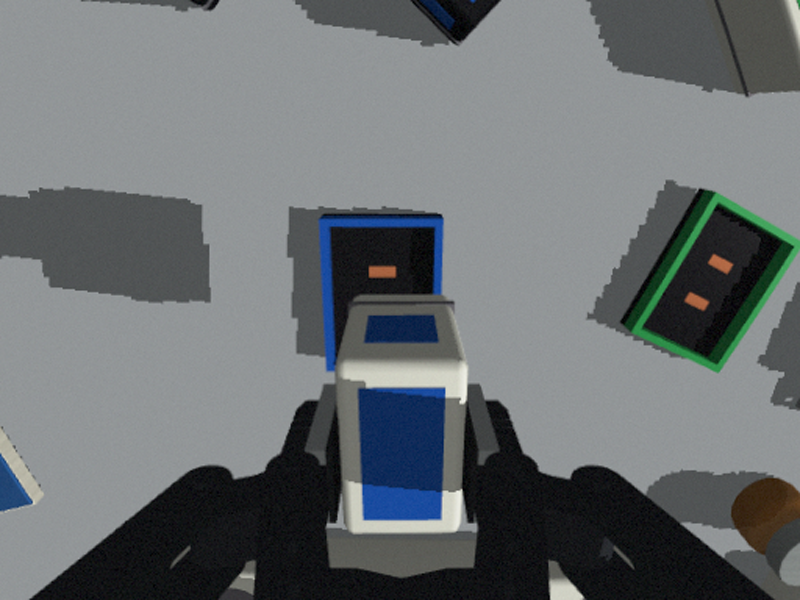

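The blue pack is held straight at (402,450), above its dock at (381,290). The dock measures (0.637, -0.253) again, so I'll lower it.

>>> apply_moves --hand '[0.1, 0.1, 0.1, 0.1, 0.1, 0.1, 0.1, 0.1, 0.1, 0.1]' --delta_pos '[[0, -0.6, 0.8], [0, -1.1, 2.2], [0, -1.1, 4.2], [0, -1.1, 6.2], [0, -1.1, 7.8], [0, -1.1, 8.8], [0, -1.1, 9.2], [0, -1.1, 9.4], [0, -1.1, 9.4], [0, -1.1, 9.4]]' --dr '[[0, 0, 0], [0, 0, 0], [0, 0, 0], [0, 0, 0], [0, 0, 0], [0, 0, 0], [0, 0, 0], [0, 0, 0], [0, 0, 0], [0, 0, 0]]'

```text
time: 15.78
tool_pos: [0.6376, -0.2544, 0.0374]
tool_rot: [-0.043, 0.999, -0.0, 0.001]
contact_force: [0.4, -0.3, -2.0]
grip_width: 0.0334
gripper_force: 40.6
```

>>> apply_moves --hand '[0.75, 0.75, 0.75, 0.75, 0.75]' --delta_pos '[[0, 0, 0], [0, 0, 0], [0, 0, 0], [0, 0, 0], [0, 0, 0]]' --dr '[[0, 0, 0], [0, 0, 0], [0, 0, 0], [0, 0, 0], [0, 0, 0]]'

```text
time: 16.2
tool_pos: [0.637, -0.2542, 0.0368]
tool_rot: [-0.043, 0.999, -0.0, 0.0]
contact_force: [0.2, -0.9, -0.3]
grip_width: 0.064
gripper_force: 0.0
```

>>> apply_moves --hand '[0.75, 0.75, 0.75, 0.75, 0.75, 0.75, 0.75]' --delta_pos '[[0, 0, -1], [0, 0, -3], [0, 0, -6], [0, 0, -10], [0, 0, -13], [0, 0, -13], [0, 0, -13]]' --dr '[[0, 0, 0], [0, 0, 0], [0, 0, 0], [0, 0, 0], [0, 0, 0], [0, 0, 0], [0, 0, 0]]'

```text
time: 16.78
tool_pos: [0.6379, -0.2546, 0.1697]
tool_rot: [-0.043, 0.999, -0.001, 0.003]
contact_force: [-0.2, -0.5, -1.0]
grip_width: 0.0642
gripper_force: 0.0
```

```bash
python3 look.py w7; python3 - <<'E'
import pickle;from h import *
s,c=pickle.load(open("w7.pkl","rb"))
m=cv2.inRange(hsv(c),*RNG["blue"])
for z in(.062,.016):
    for r in blobs(c,m,z,s,200):print(z,r)
print(plan(s,.486,-.083,.16,123.2))
E
```

```text
16.7833 [ 0.63794285 -0.25459098  0.16974351] 0.0641794328596382
0.062 (array([ 15., 266.]), array([ 0.7372, -0.4627]), -12.2, (114.7, 54.0))
0.062 (array([257., 188.]), array([ 0.6372, -0.2557]), 4.3, (40.5, 21.2))
0.062 (array([261., 165.]), array([ 0.6249, -0.2544]), 5.1, (71.7, 52.4))
0.016 (array([ 15., 266.]), array([ 0.7709, -0.4992]), -12.2, (135.7, 63.9))
0.016 (array([257., 188.]), array([ 0.6526, -0.2543]), 4.3, (47.9, 25.1))
0.016 (array([261., 165.]), array([ 0.638 , -0.2529]), 5.1, (84.8, 62.0))
(array([13.66, 18.41,  0.85]), np.float64(-28.2), 'tilt', array([ 0.32, -0.13]))
```

View pics/w7.png

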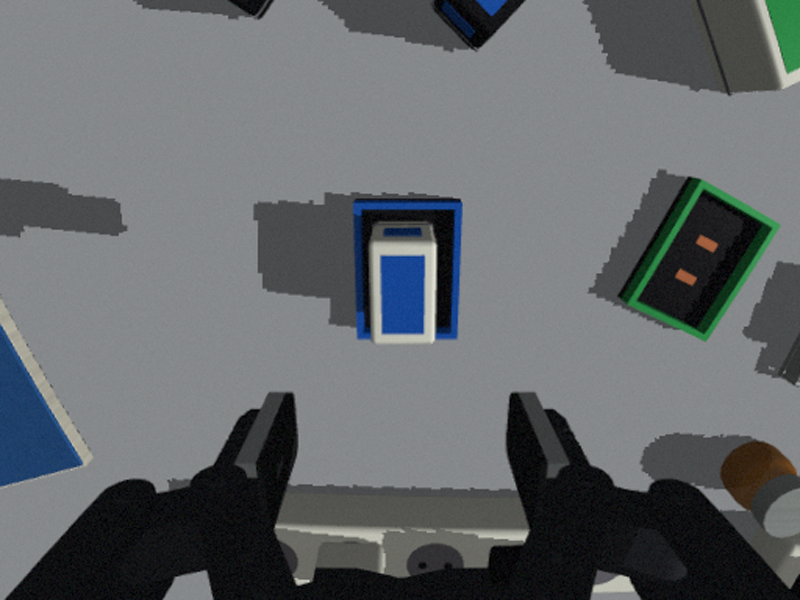

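The blue pack is docked squarely at (402,293), within 3 mm of centre. Next is the green pack.

>>> apply_moves --hand '[0.75, 0.75, 0.75, 0.75, 0.75, 0.75, 0.75, 0.75, 0.75, 0.75, 0.75]' --delta_pos '[[1, 1.4, 0], [3, 4.2, 0.1], [5.4, 7.3, 0.3], [7.8, 10.5, 0.5], [10.2, 13.7, 0.7], [12, 16.2, 0.8], [13.1, 17.7, 0.8], [13.6, 18.3, 0.8], [13.6, 18.3, 0.8], [13.6, 18.3, 0.8], [13.6, 18.3, 0.8]]' --dr '[[0, 0, -2], [0, 0, -6], [0, 0, -11], [0, 0, -16], [0, 0, -21], [0, 0, -25], [0, 0, -28], [0, 0, -28], [0, 0, -28], [0, 0, -28], [0, 0, -28]]'

```text
time: 17.75
tool_pos: [0.4865, -0.0844, 0.158]
tool_rot: [-0.283, 0.959, -0.0, 0.0]
contact_force: [0.9, 0.1, 0.5]
grip_width: 0.0643
gripper_force: 0.0
```

```bash
python3 look.py w8; python3 - <<'E'
import pickle;from h import *
s,c=pickle.load(open("w8.pkl","rb"));print(s["joints"][5])
for r in blobs(c,cv2.inRange(hsv(c),*RNG["green"]),.056,s,200):print(r,plan(s,*r[1],.026,r[2]+90))
E
```

```text
17.75 [ 0.48647975 -0.08443523  0.15800814] 0.0642639988276825
-2.339663907813402
(array([214., 283.]), array([ 0.5864, -0.082 ]), -19.0, (76.2, 55.5)) (array([-8.52, -5.21, 13.2 ]), np.float64(51.9), 'tilt', array([ 0.02, -0.02]))
(array([261., 194.]), array([ 0.486 , -0.0815]), 32.5, (41.5, 21.1)) (array([-0.12,  0.28, 13.2 ]), np.float64(0.4), 'tilt', array([ 0.02, -0.02]))
```

View pics/w8.png

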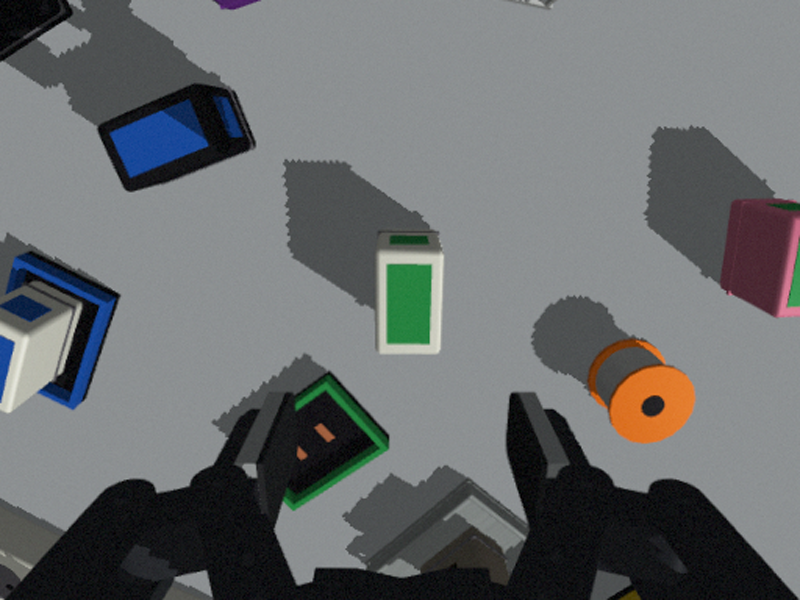

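The white-bodied green pack is at (409,303). The pink look-alike is off to the side at (765,255). The way down is clear.

>>> apply_moves --hand '[0.75, 0.75, 0.75, 0.75, 0.75, 0.75, 0.75, 0.75]' --delta_pos '[[-0.1, 0.3, 2], [-0.1, 0.3, 5], [-0.1, 0.3, 8], [-0.1, 0.3, 10.5], [-0.1, 0.3, 12.3], [-0.1, 0.3, 13], [-0.1, 0.3, 13], [-0.1, 0.3, 13]]' --dr '[[0, 0, 0.4], [0, 0, 0.4], [0, 0, 0.4], [0, 0, 0.4], [0, 0, 0.4], [0, 0, 0.4], [0, 0, 0.4], [0, 0, 0.4]]'

```text
time: 18.47
tool_pos: [0.4855, -0.0811, 0.0285]
tool_rot: [-0.28, 0.96, -0.0, 0.0]
contact_force: [0.2, 0.4, 0.3]
grip_width: 0.064
gripper_force: 0.0
```

>>> apply_moves --hand '[0.1, 0.1, 0.1, 0.1, 0.1, 0.1, 0.1]' --delta_pos '[[0, 0, 0], [0, 0, 0], [0, 0, 0], [0, 0, 0], [0, 0, 0], [0, 0, 0], [0, 0, 0]]' --dr '[[0, 0, 0], [0, 0, 0], [0, 0, 0], [0, 0, 0], [0, 0, 0], [0, 0, 0], [0, 0, 0]]'

```text
time: 19.05
tool_pos: [0.4858, -0.0808, 0.0296]
tool_rot: [-0.28, 0.96, -0.001, 0.001]
contact_force: [-0.1, -1.7, 5.8]
grip_width: 0.0334
gripper_force: 40.7
```

```bash
python3 - <<'E'
from h import *;from cell import manip
s=manip.sense();print(s["grip_width"],s["gripper_force"],s["contact_force"],s["tool_pos"])
print(plan(s,.6158,-.0738,.1,71))
E
```

```text
0.03337896831687112 40.73805391788483 [-0.07926835 -1.71056828  5.84141731] [ 0.48576996 -0.08077893  0.02960663]
(array([-11.35,  -6.43,  -7.  ]), np.float64(51.6), 'tilt', array([ 0.18, -0.04]))
```

>>> apply_moves --hand '[0.1, 0.1, 0.1, 0.1, 0.1, 0.1, 0.1, 0.1, 0.1, 0.1, 0.1, 0.1]' --delta_pos '[[0, 0, -0.8], [0, 0, -2.5], [0, 0, -5], [-0.5, -0.3, -7], [-1.8, -1, -7], [-3.5, -2, -7], [-5.3, -3, -7], [-7.1, -4, -7], [-8.9, -5, -7], [-10.4, -5.9, -7], [-11.2, -6.4, -7], [-11.3, -6.4, -7]]' --dr '[[0, 0, 0], [0, 0, 0], [0, 0, 2], [0, 0, 6], [0, 0, 12], [0, 0, 18], [0, 0, 25], [0, 0, 32], [0, 0, 39], [0, 0, 46], [0, 0, 51], [0, 0, 51.6]]'

```text
time: 20.05
tool_pos: [0.6159, -0.0735, 0.0982]
tool_rot: [0.166, 0.986, 0.0, 0.001]
contact_force: [-0.0, -0.4, -2.5]
grip_width: 0.0333
gripper_force: 40.2
```

>>> apply_moves --hand '[0.1, 0.1, 0.1]' --delta_pos '[[0, 0, 0], [0, 0, 0], [0, 0, 0]]' --dr '[[0, 0, 0], [0, 0, 0], [0, 0, 0]]'

```text
time: 20.3
tool_pos: [0.6131, -0.0735, 0.0983]
tool_rot: [0.165, 0.986, 0.0, -0.001]
contact_force: [0.2, 0.2, -1.9]
grip_width: 0.0334
gripper_force: 40.2
```

```bash
python3 - <<'E'
from h import *;from cell import manip
s=manip.sense();print(s["grip_width"],s["gripper_force"],s["tool_pos"])
print(plan(s,.6158,-.0738,.0358,71))
E
```

```text
0.033388161911100035 40.227473974227905 [ 0.61313893 -0.07354123  0.0982815 ]
(array([-0.27,  0.06,  6.25]), np.float64(0.0), 'tilt', array([-0.08,  0.01]))
```

>>> apply_moves --hand '[0.1, 0.1, 0.1, 0.1, 0.1, 0.1, 0.1, 0.1]' --delta_pos '[[-0.2, 0.1, 1.5], [-0.2, 0.1, 3.2], [-0.2, 0.1, 4.6], [-0.2, 0.1, 5.5], [-0.2, 0.1, 6], [-0.2, 0.1, 6.2], [-0.2, 0.1, 6.2], [-0.2, 0.1, 6.2]]' --dr '[[0, 0, 0], [0, 0, 0], [0, 0, 0], [0, 0, 0], [0, 0, 0], [0, 0, 0], [0, 0, 0], [0, 0, 0]]'

```text
time: 20.97
tool_pos: [0.617, -0.0734, 0.037]
tool_rot: [0.165, 0.986, 0.0, 0.001]
contact_force: [0.2, -0.3, -0.6]
grip_width: 0.033
gripper_force: 40.4
```

>>> apply_moves --hand '[0.75, 0.75, 0.75, 0.75, 0.75]' --delta_pos '[[0, 0, 0], [0, 0, 0], [0, 0, 0], [0, 0, 0], [0, 0, 0]]' --dr '[[0, 0, 0], [0, 0, 0], [0, 0, 0], [0, 0, 0], [0, 0, 0]]'

```text
time: 21.38
tool_pos: [0.6168, -0.0733, 0.0367]
tool_rot: [0.165, 0.986, 0.0, 0.0]
contact_force: [-0.6, -0.9, -0.3]
grip_width: 0.0645
gripper_force: 0.0
```

>>> apply_moves --hand '[0.75, 0.75, 0.75, 0.75, 0.75, 0.75, 0.75]' --delta_pos '[[0, 0, -1], [0, 0, -3], [0, 0, -6], [0, 0, -10], [0, 0, -13], [0, 0, -13], [0, 0, -13]]' --dr '[[0, 0, 0], [0, 0, 0], [0, 0, 0], [0, 0, 0], [0, 0, 0], [0, 0, 0], [0, 0, 0]]'

```text
time: 21.97
tool_pos: [0.6178, -0.0735, 0.1694]
tool_rot: [0.165, 0.986, 0.0, 0.003]
contact_force: [-0.2, 0.6, -1.1]
grip_width: 0.0643
gripper_force: 0.0
```

```bash
python3 look.py w9; python3 - <<'E'
import pickle;from h import *;from cell import manip
s,c=pickle.load(open("w9.pkl","rb"))
m=cv2.inRange(hsv(c),*RNG["green"])
for z in(.062,.016):
    for r in blobs(c,m,z,s,200):print(z,r)
c=manip.read_camera("scene")
cv2.imwrite("pics/end.png",cv2.resize(c["image"][:,:,::-1],(800,600),interpolation=cv2.INTER_CUBIC))
E
```

```text
21.9667 [ 0.61777108 -0.07348069  0.16940127] 0.06433828707892236
0.062 (array([257., 189.]), array([ 0.6179, -0.0748]), -19.0, (40.3, 21.4))
0.062 (array([257., 162.]), array([ 0.6039, -0.0694]), -19.0, (72.1, 52.4))
0.016 (array([257., 189.]), array([ 0.6326, -0.0798]), -19.0, (47.7, 25.3))
0.016 (array([257., 162.]), array([ 0.6161, -0.0734]), -19.0, (85.3, 62.0))
```

View pics/end.png

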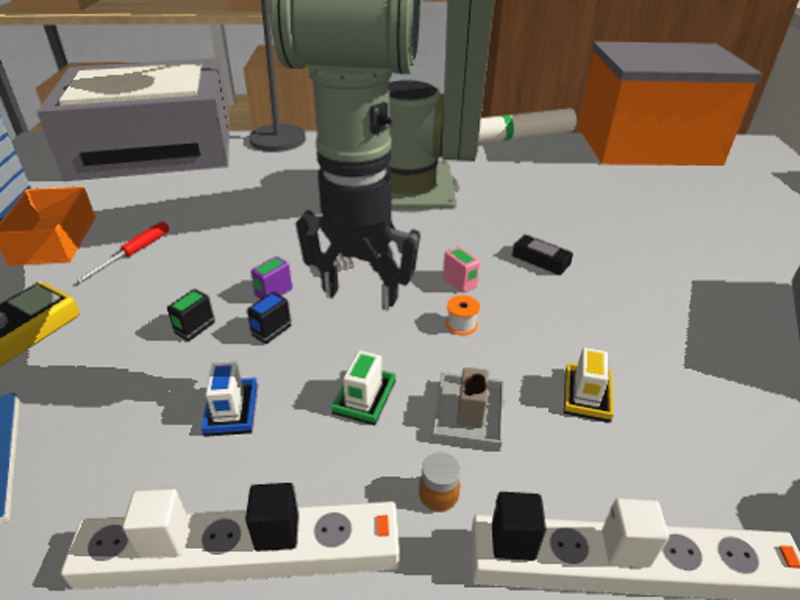

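The scene view shows the blue (225,392), green (363,380) and yellow (592,375) packs upright in their docks. The scorched pack stands in the tray at (473,397), and the black packs haven't moved. The arm is clear, so I'm handing in.

```bash
python3 -c "
from cell import manip
print(manip.finish_job())"
```

```text
the job is handed in; nothing more can be done
None
```

The job is done and handed in at about 22 s: the scorched pack went into the steel tray first, the three white packs stand squarely in the docks of their own colours, and the black packs were left where they stood.

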